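# Open the ultrasonic cleaner by its lid key and put the basket on the drain tray

### The arm

A 6-joint arm with a two-finger parallel gripper is mounted at the origin on the work surface. World frame = base frame: x ahead of the robot, y to its left, z up, the work surface at z = 0. Lengths are in m, angles in degrees, forces in N, time in s.
With the tool pointing down it reaches from about 0.325 to 0.85 m from the base axis. Payload 15.5 kg.
Tool frame: the origin (TCP) lies midway between the tips of the shut fingers; the grasp point (between the pads) lies 19 mm behind it; y points along the fingers, x is the direction in which the jaws open and shut, and the axes are right-handed (so a half turn about y gives the same grasp; the last joint's range is limited). The gripper opens to 91 mm and grips with 3 to 60 N. Pads are 32 mm wide; open, the fingers measure 118 mm over their backs; the gripper's body (76 mm by 178 mm) begins 60 mm behind the grasp point.
Start: joints at [59.903, 28.281, 77.091, -0, 74.628, -5.472], TCP at [0.26, 0.568, 0.214] pointing down, gripper open.
Joint ranges: [-166.48, 166.48], [-47.26, 123.95], [12.59, 153.08], [-70.14, 250.14], [6.76, 159.57], [-176.63, 176.63]. Speed limits (degrees/s): [108.29, 108.29, 147.25, 172.46, 172.46, 172.46].

### API

Orientations are given as a 3x3 rotation matrix whose columns are the frame's x, y, z axes.
In Python, from bench import ctrl gives the robot as it stands. The module is installed in compiled form; this text tells all that it offers. Calls block until the motion is done:
- ctrl.goto(position, orientation): joint-space move of the TCP to a pose.
- ctrl.move_l(position, vel=0.15, ori=None, contact_N=None): straight line of the TCP; ori=None keeps the orientation; vel is the mean speed in m/s. With contact_N (N) it stops when the force on the tool has changed by that much, and returns True; else False.
- ctrl.movej(angles): joint-space move.
- ctrl.command_gripper(opening): opening from 0.0 (shut) to 1.0 (fully open); the grip force is fixed at half the most; returns when the fingers have stopped.
- ctrl.sleep(seconds).
- ctrl.ik(position, orientation): joint angles nearest the present ones, or None.
- ctrl.read_camera(name): name is "scene" or "top"; returns the picture (384x512x3 uint8, blue, green, red); there is no depth.
- ctrl.camera_params(name): a dict with "fx", "fy", "cx", "cy" (pixels), "pose" (4x4, takes a point from camera to world coordinates). Camera axes: x right, y up, looking along -z (the intrinsics and any distortion apply to the point x, -y, -z); pixel columns grow to the right and rows downward; lengths in m; the calibration is good to about 2 mm. A picture is of the moment at which its call begins. camera_params takes no time and is no camera call.
A pose or a line that the arm cannot do raises ctrl.MotionError and nothing moves.
- ctrl.sign_off(): hands the job in, once; it reports no verdict.
Readings, each from a call of its own:
- ctrl.current_t(): time.
- ctrl.current_q(): joint angles.
- ctrl.current_dq(): joint speeds.
- ctrl.current_effort(): joint torques, N m.
- ctrl.current_tool_pos(): TCP position.
- ctrl.current_eef_rot(): TCP orientation.
- ctrl.current_contact_force(): force on the tool from outside, world axes, zero at the start.
- ctrl.current_wrist_torque(): the same for the moment, N m.
- ctrl.current_grip_width(): opening from 0.0 (shut) to 1.0 (fully open).
Only numpy, scipy, OpenCV 4.12 (cv2) and the standard library are available. Lean on these libraries where they do the work, as an engineer would, in place of code of your own. Each camera call takes 0.05 s, during which the arm holds its last target.

### The job

The bench's ultrasonic cleaner has been drained after its run. Press down the blue key in front of its lid to release the catch, and let the sprung lid swing fully open by itself, with neither hand nor arm touching the lid at any time. Then lift the basket out by its handle, keep it upright with the bangle lying in it, set it down (do not drop it) on the floor of the steel drain tray and let go, leaving the lid open and the other things on the bench where they are.

Things in the scene. Friction and masses are not known exactly. Their poses are not given: they have to be found in the camera images.
- cleaner: White ultrasonic cleaner, fixed to the bench, 227 mm deep (x) x 200 wide (y), tank rim 112 mm high. Origin on the bench, under the middle of its width; own -x is the front (controls), +x the back (lid hinge), z up. The front part (x -122 to -46 mm) is a low deck 90 mm high that carries the blue key; behind it the lid covers x -46 to 92 mm, y +-85 mm and, shut, rises to 157 mm.
- tank_floor (a point): Centre of the floor of the cleaner's empty rectangular tank, 50 mm above the bench, at cleaner x = +20 mm, y = 0. The tank is 100 mm (x) x 138 mm (y) inside and 62 mm deep. Axes are the cleaner's.
- key (a joint): Angle (rad) of the blue lid key, a sprung rocker on a cross pin just in front of the lid: 0 at rest, 0.24 hard down; the lid is let go between 0.13 and 0.18. Pressed straight down at point key_top the catch gives way after 4 to 7 mm at about 3 N, and the key bottoms after about 9 mm at about 4 N; nearer its front edge it goes deeper and easier.
- key_top (a point): Middle of the blue key's top face, 112 mm above the bench at rest, 48 mm in front of the lid's front wall (cleaner x = -94 mm). The face is 52 mm (x) x 80 mm (y): it reaches 24 mm to the front and 28 mm to the back from here; from 31 mm behind this point on stands the catch's upright hook, 24 mm wide and 11 mm higher. Axes as the cleaner's while at rest.
- lid (a joint): Opening angle (rad) of the lid about its hinge at the back (cleaner x = +92 mm, 113 mm above the bench): 0 shut, about 0.01 latched, 1.95 (112 degrees, leaning backwards) fully open. Once released, a damped spring swings it up and back in about 1.5 s and holds it open; it pushes with 1 to 3 N at its front edge.
- lid_front (a point): Middle of the upper front edge of the lid, a clear dome in a white frame, 138 mm from hinge to front, 170 mm wide, 44 mm high. Shut, this point lies at cleaner x = -46 mm, 155 mm above the bench; as the lid opens it first rises nearly straight up, on an arc of 144 mm radius about the hinge.
- basket_handle (a point): Grip centre of the basket's black handle: a level bar 58 mm long along the basket's x, 12 mm wide (y: close the fingers on this) and 7 mm thick, 130 mm above the bench at first. Axes are the basket's: an open steel box 84 mm (x) x 122 mm (y), walls 45 mm high, about 180 g, its underside 80 mm below this point. It starts on the tank floor, parallel to the tank.
- basket_floor (a point): Centre of the upper face of the basket's 3 mm thick floor; axes are the basket's, z up.
- bangle_center (a point): Centre of the loose brass bangle, 66 mm outside diameter, 10 mm high, 60 g, lying flat on the basket's floor.
- tray: Stainless drain tray, fixed to the bench, 165 mm (x) x 210 mm (y), with a 14 mm high, 4 mm thick rim. Origin at the centre of its underside, on the bench.
- tray_floor (a point): Centre of the tray's inner floor, 4 mm above the bench, 157 mm (x) x 202 mm (y) inside the rim; axes are the tray's.
- pliers: Bystander: pliers, 150 mm long, black handles, lying on the bench. Leave alone.
- flat_file: Bystander: file with a wooden handle, 190 mm long, lying on the bench. Leave alone.
- bowl: Bystander: dark wooden bowl, 104 mm across, 42 mm high. Leave alone.
- clay_cup: Bystander: terracotta cup, 60 mm across, 70 mm high. Leave alone.

How it is judged (in metres and radians):
On the way, in this order (a step that is already met when the one before it is completed fails the run):
1. the catch is released and the lid has sprung fully open (over 1.8 rad) (value of joint lid above 1.8 rad), for 0.2 s.
2. the basket is lifted out of the tank, its underside above the tank rim (z of basket_floor in the frame of cleaner above 0.118 m), for 0.1 s.
At the end, for the whole second after the job is handed in: The lid is still open (over 1.7 rad); the basket, let go and at rest, stands upright (within 0.06 rad) and flat on the drain tray's floor inside its rim (its floor centre under 65 mm from the tray's centre), with the bangle lying flat on the basket's floor (value of joint lid above 1.7 rad and z of basket_floor in the frame of tray_floor between 0 and 0.007 m and horizontal distance between basket_floor and tray_floor below 0.065 m and angle between basket_floor's own z axis and vertical below 0.06 rad and z of bangle_center in the frame of basket_floor between 0 and 0.012 m and horizontal distance between bangle_center and basket_floor below 0.04 m and linear speed of basket below 0.02 m/s); the robot touches nothing.
It fails at once if the hand or arm touches the lid (over 1 N), shut, swinging or open (contact force between any of the fingers, the arm and lid above 1 N).
It fails at once if the basket is tipped by more than 0.6 rad (angle between basket_floor's own z axis and vertical above 0.6 rad).
It fails at once if the basket is dropped (falls free of the fingers faster than 0.5 m/s) (contact force between the fingers and basket below 0.05 N and linear speed of basket above 0.5 m/s).
It fails at once if a bystander is moved by more than 30 mm (distance of any of pliers, flat_file, bowl, clay_cup from where it was at the start of the episode above 0.03 m).
It also fails if it takes over 51 s, if anything falls off the work surface, if the arm or the gripper's body presses on something with over 40 N, if the wrist force passes 120 N, or if a joint passes its speed limit or range.

## Working session

There is one attempt and no reset: what is moved stays moved. The work goes in short steps, each a Python script; the robot and the scene stay as the last script left them, time stands still between calls to the robot, and variables do not carry over. Pictures are saved under pics/ and viewed, and the job is handed in when it is done.

```bash
mkdir -p pics
python3 - <<'E'
from bench import ctrl
import cv2,numpy as np
np.set_printoptions(precision=4,suppress=True)
for n in("scene","top"):
    cv2.imwrite(f"pics/{n}0.png",ctrl.read_camera(n)); p=ctrl.camera_params(n); print(n,p)
print(ctrl.current_t(),ctrl.current_tool_pos(),ctrl.current_eef_rot(),ctrl.current_grip_width())
E
```

```text
scene {'fx': 424.3598061908649, 'fy': 424.3598061908649, 'cx': 261.09615450698846, 'cy': 197.28905734232353, 'pose': array([[-0.1913, -0.6539,  0.732 ,  1.4336],
       [ 0.9815, -0.1317,  0.1388,  0.1516],
       [ 0.0056,  0.745 ,  0.667 ,  0.8921],
       [ 0.    ,  0.    ,  0.    ,  1.    ]])}
top {'fx': 488.8398763171118, 'fy': 488.8398763171118, 'cx': 253.43137570775684, 'cy': 199.99203408438586, 'pose': array([[ 0.0188,  0.981 , -0.1929,  0.2888],
       [-0.9998,  0.0173, -0.0097, -0.0123],
       [-0.0062,  0.193 ,  0.9812,  1.8031],
       [ 0.    ,  0.    ,  0.    ,  1.    ]])}
0.1 [0.2602 0.5679 0.2134] [[ 0.4166 -0.0005 -0.9091]
 [ 0.9091 -0.0009  0.4166]
 [-0.001  -1.      0.0001]] 0.9997911109941502
```

View pics/scene0.png

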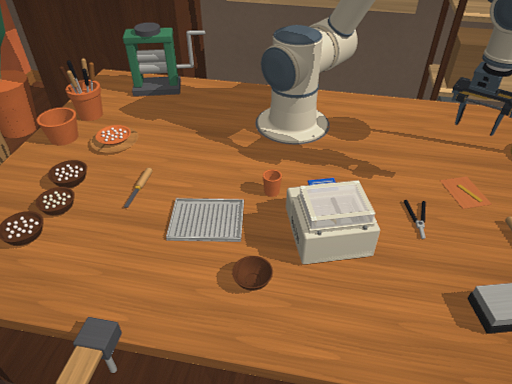

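View pics/top0.png

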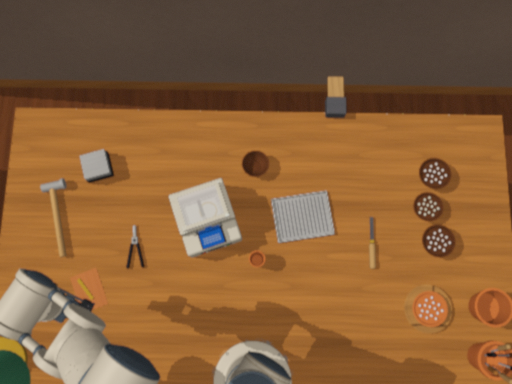

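The top view shows the cleaner at about (205,217) with its blue key at (211,237), the tray at (303,216), the cup at (258,259) and the bowl at (255,163). In the scene view the lid is shut and the basket can be seen through the clear dome. Next I measure the key, the cleaner and the tray.

```bash
cat > h.py <<'E'
from bench import ctrl
import cv2,numpy as np
np.set_printoptions(precision=4,suppress=True)
def ray(n,u,v):
    p=ctrl.camera_params(n);T=p['pose']
    d=np.array([(u-p['cx'])/p['fx'],-(v-p['cy'])/p['fy'],-1.0])
    return T[:3,3],T[:3,:3]@d
def onz(n,uv,z):
    o,d=ray(n,*uv); return o+d*(z-o[2])/d[2]
def proj(n,P):
    p=ctrl.camera_params(n);T=p['pose'];c=T[:3,:3].T@(np.asarray(P)-T[:3,3])
    return np.array([p['cx']+p['fx']*c[0]/-c[2],p['cy']+p['fy']*c[1]/c[2]])
E
python3 - <<'E'
from h import *
for n in("scene","top"):
    im=cv2.imread(f"pics/{n}0.png");hsv=cv2.cvtColor(im,cv2.COLOR_BGR2HSV)
    m=cv2.inRange(hsv,(100,120,60),(125,255,255))
    for c in cv2.findContours(m,0,2)[0]:
        if cv2.contourArea(c)>30:
            r=cv2.minAreaRect(c);print(n,"blue",cv2.contourArea(c),r)
            if n=="top":
                b=cv2.boxPoints(r);P=np.array([onz(n,q,.112) for q in b]);print(P, P.mean(0))
    m=cv2.inRange(hsv,(0,0,90),(179,60,255))
    for c in cv2.findContours(m,0,2)[0]:
        if cv2.contourArea(c)>1500:
            r=cv2.minAreaRect(c);M=cv2.moments(c);print(n,"grey",cv2.contourArea(c),r)
            if n=="top":
                P=np.array([onz(n,q,.014) for q in cv2.boxPoints(r)]);print(P,P.mean(0),np.linalg.norm(P[1]-P[0]),np.linalg.norm(P[2]-P[1]))
im=cv2.imread("pics/top0.png")[150:290,150:350];cv2.imwrite("pics/topcrop.png",cv2.resize(im,None,fx=4,fy=4,interpolation=2))
im=cv2.imread("pics/scene0.png")[160:280,150:400];cv2.imwrite("pics/scenecrop.png",cv2.resize(im,None,fx=3.2,fy=3.2,interpolation=2))
E
```

```text
scene blue 44.5 ((320.9901123046875, 180.9010009765625), (4.179156303405762, 26.069976806640625), 84.2894058227539)
scene grey 2915.5 ((204.52725219726562, 219.4737091064453), (76.48780059814453, 42.13613510131836), 1.023030161857605)
scene grey 5943.0 ((332.9090270996094, 220.87464904785156), (78.00480651855469, 89.79727935791016), 83.0887680053711)
scene grey 6442.0 ((306.4028015136719, 63.120445251464844), (82.53132629394531, 165.53810119628906), 20.46227264404297)
top blue 376.0 ((211.05001831054688, 235.64999389648438), (18.973663330078125, 23.084625244140625), 71.56504821777344)
[[0.51   0.1987 0.112 ]
 [0.5371 0.1232 0.112 ]
 [0.4744 0.1004 0.112 ]
 [0.4477 0.1754 0.112 ]] [0.4923 0.1494 0.112 ]
top grey 1743.0 ((252.0, 362.0), (42.0, 76.0), 90.0)
[[ 0.1305  0.1351  0.014 ]
 [ 0.1357 -0.1331  0.014 ]
 [-0.0049 -0.1337  0.014 ]
 [-0.0102  0.1303  0.014 ]] [ 0.0628 -0.0004  0.014 ] 0.26827420996441925 0.14068056816341504
top grey 8226.5 ((74.56319427490234, 346.2906494140625), (176.7075653076172, 73.90353393554688), 32.7352294921875)
[[ 0.1536  0.9681  0.014 ]
 [ 0.3752  0.85    0.014 ]
 [ 0.0532  0.2907  0.014 ]
 [-0.1529  0.4171  0.014 ]] [0.1073 0.6315 0.014 ] 0.25116033015261574 0.6452789466811664
top grey 2389.5 ((302.2918701171875, 216.14739990234375), (44.47672653198242, 57.40159225463867), 81.25383758544922)
[[ 0.6471 -0.0583  0.014 ]
 [ 0.6841 -0.2701  0.014 ]
 [ 0.5191 -0.2933  0.014 ]
 [ 0.4832 -0.0851  0.014 ]] [ 0.5834 -0.1767  0.014 ] 0.21502309519130533 0.16661443765844192
top grey 3547.0 ((204.60000610351562, 217.3000030517578), (65.45914459228516, 56.60476303100586), 71.56504821777344)
[[0.653  0.3276 0.014 ]
 [0.7253 0.1288 0.014 ]
 [0.4922 0.0453 0.014 ]
 [0.4231 0.2398 0.014 ]] [0.5734 0.1854 0.014 ] 0.2115444881428055 0.24763727061938026
```

View pics/topcrop.png

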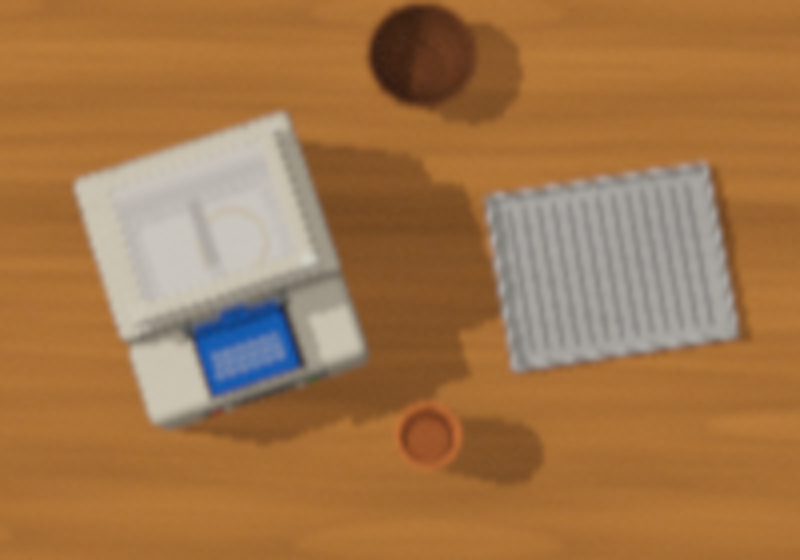

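View pics/scenecrop.png

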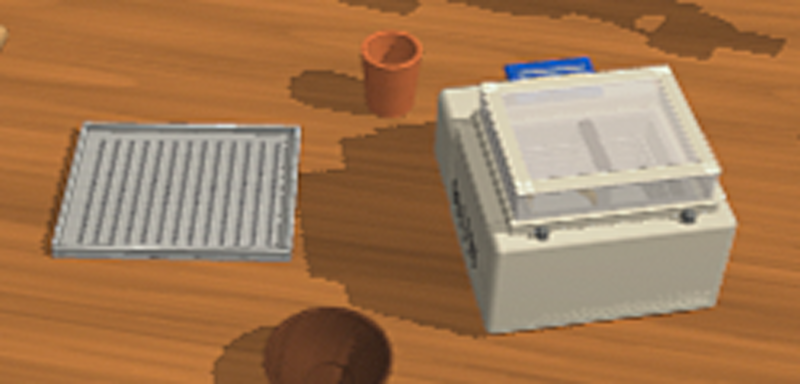

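Run:
```python
from h import *
im=cv2.imread("pics/top0.png");big=cv2.resize(im,None,fx=4,fy=4,interpolation=cv2.INTER_CUBIC)
hsv=cv2.cvtColor(big,cv2.COLOR_BGR2HSV)
m=cv2.inRange(hsv,(100,110,60),(125,255,255))
m=cv2.morphologyEx(m,cv2.MORPH_CLOSE,np.ones((15,15)));m0=m
m=cv2.morphologyEx(m,cv2.MORPH_OPEN,cv2.getStructuringElement(2,(55,55)))
sub=lambda p:(np.asarray(p,float)+.5)/4-.5
for mm in(m0,m):
    c=max(cv2.findContours(mm,0,2)[0],key=cv2.contourArea);r=cv2.minAreaRect(c)
    P=np.array([onz("top",sub(q),.112) for q in cv2.boxPoints(r)]);print(r,P.mean(0),np.linalg.norm(P[1]-P[0]),np.linalg.norm(P[2]-P[1]),np.degrees(np.arctan2(*(P[0]-P[1])[:2])))
C=lambda x,y:np.array([x/4+150-.375,y/4+150-.375])
def rep(name,pts,z):
    P=[onz("top",C(*p),z) for p in pts];d=P[1]-P[0];print(name,P,np.linalg.norm(d),"dir",np.degrees(np.arctan2(d[1],d[0])),"mid",(P[0]+P[1])/2)
rep("deckfront",[(368,358),(158,425)],.090)
rep("lidfront",[(342,268),(125,338)],.150)
rep("lidback",[(285,112),(75,183)],.150)
rep("key front",[(302,370),(212,397)],.112)
rep("handle",[(215,270),(193,200)],.130)
# handle in grayscale 
g=cv2.cvtColor(im,cv2.COLOR_BGR2GRAY)[195:222,190:215];print(g)
```

```text
((845.1489868164062, 944.45751953125), (76.99004364013672, 94.74241638183594), 70.94229125976562) [0.492  0.1499 0.112 ] 0.08230255931680165 0.06768380293785195 -20.340722522446875
((845.0927734375, 944.3597412109375), (76.61742401123047, 94.10691833496094), 70.34617614746094) [0.4921 0.1499 0.112 ] 0.08173936333050465 0.06736776752624724 -20.947523612267
deckfront [array([0.4845, 0.0435, 0.09  ]), array([0.4224, 0.2257, 0.09  ])] 0.1924351631238227 dir 108.81434768132858 mid [0.4535 0.1346 0.09  ]
lidfront [array([0.5545, 0.0657, 0.15  ]), array([0.491 , 0.2487, 0.15  ])] 0.19377549555610127 dir 109.1480646049017 mid [0.5228 0.1572 0.15  ]
lidback [array([0.691 , 0.1188, 0.15  ]), array([0.6248, 0.2983, 0.15  ])] 0.19135173472450978 dir 110.24558911002325 mid [0.6579 0.2086 0.15  ]
key front [array([0.4705, 0.0998, 0.112 ]), array([0.4457, 0.177 , 0.112 ])] 0.08105246098659442 dir 107.8237196137649 mid [0.4581 0.1384 0.112 ]
handle [array([0.554 , 0.1766, 0.13  ]), array([0.6155, 0.1982, 0.13  ])] 0.06514864900357085 dir 19.360520549746646 mid [0.5848 0.1874 0.13  ]
[[194 192 192 19
[... 2119 characters left out ...]
97 196 190 181 173 173 179 190 196 197
  197 197 197 197 196 195 191]
 [198 198 197 197 198 198 197 198 197 197 193 186 180 179 184 189 195 197
  197 197 197 196 194 192 192]
 [198 197 198 198 198 198 197 197 198 197 195 191 187 186 187 189 192 195
  195 193 194 195 193 193 194]
 [198 198 198 198 197 197 197 197 197 198 197 196 192 189 188 187 189 194
  194 192 194 195 193 193 194]
 [198 197 197 198 198 197 197 197 197 197 197 197 195 190 192 192 190 194
  194 193 193 194 191 191 187]
 [197 198 197 198 197 198 197 197 198 196 194 196 195 192 193 194 192 193
  194 191 190 188 181 173 168]
 [196 198 197 197 197 198 197 195 197 196 194 196 196 194 193 195 192 190
  188 181 174 168 160 152 147]]
```

Several edges agree on a yaw of about 19.3° for the cleaner. key_top is near (0.480, 0.145), the handle near (0.585, 0.187), and the tray centre near (0.583, -0.177) with a yaw of about 9°. The sizes match the ones given: key front 81 mm, handle 65 mm with blur, tray 215 x 167 mm. I'll press with shut fingers, jaws along the cleaner's y, with the hand leaning slightly away from the lid.

```bash
cat >> h.py <<'E'
yaw=np.radians(19.3)
cx=np.array([np.cos(yaw),np.sin(yaw),0]);cy=np.array([-np.sin(yaw),np.cos(yaw),0]);cz=np.array([0,0,1.])
key=np.array([.4803,.1455,.112])
def rot(yw,tilt=0,s=1):
    ax=np.array([np.cos(yw),np.sin(yw),0]);ay=np.array([-np.sin(yw),np.cos(yw),0])*s
    y=np.sin(tilt)*ax-np.cos(tilt)*cz
    return np.column_stack([ay,y,np.cross(ay,y)])
E
python3 - <<'E'
from h import *
t=np.radians(8)
P=key-.008*cx
for s in(1,-1):
    R=rot(yaw,t,s)
    for z in(.25,.135,.10): print(s,z,ctrl.ik([P[0],P[1],z],R))
    print(ctrl.ik([.585,.187,.111],rot(yaw,0,s)),ctrl.ik([.583,-.177,.07],rot(np.radians(9),0,s)))
E
```

```text
1 0.25 [   8.8398   11.5756   98.3833    1.6371   62.1821 -101.1248]
1 0.135 [   8.8398   20.7724  107.4294    2.0865   43.9484 -101.8632]
1 0.1 [   8.8398   24.2791  109.5882    2.3372   38.2872 -102.1955]
[ 12.158   33.772   85.1363  -0.      61.0917 -97.142 ] [ -22.5021   36.4895   87.7485   -0.       55.762  -121.5021]
-1 0.25 [ 8.8398 11.5756 98.3833  1.6371 62.1821 78.8752]
-1 0.135 [  8.8398  20.7724 107.4294   2.0865  43.9484  78.1368]
-1 0.1 [  8.8398  24.2791 109.5882   2.3372  38.2872  77.8045]
[12.158  33.772  85.1363 -0.     61.0917 82.858 ] [-22.5021  36.4895  87.7485  -0.      55.762   58.4979]
```

Run:
```python
from h import *
R=rot(yaw,np.radians(8),-1);P=key-.008*cx
ctrl.command_gripper(0.0)
ctrl.goto([P[0],P[1],.25],R); print(ctrl.current_t(),ctrl.current_tool_pos())
ctrl.move_l([P[0],P[1],.135]); print(ctrl.current_tool_pos(),ctrl.current_contact_force())
for n in("top","scene"):
    im=ctrl.read_camera(n);c=im[150:290,150:350] if n=="top" else im[100:280,200:440]
    cv2.imwrite(f"pics/{n}1.png",cv2.resize(c,None,fx=3,fy=3,interpolation=2))
print(proj("top",[P[0],P[1],.135]),ctrl.current_t())
```

```text
3.2083 [0.4728 0.1434 0.25  ]
[0.4731 0.1431 0.1355] [1.1261 0.3958 1.0714]
[212.1551 240.52  ] 4.225
```

View pics/top1.png

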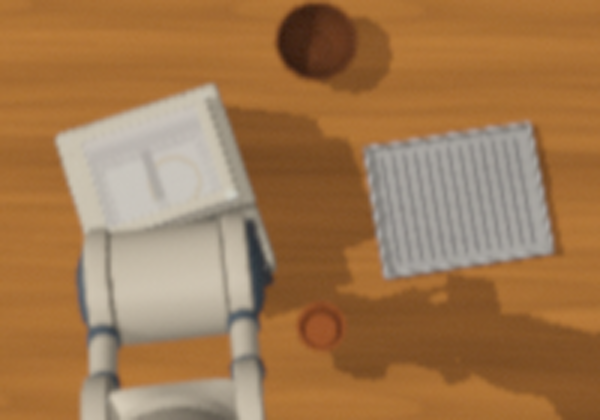

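View pics/scene1.png

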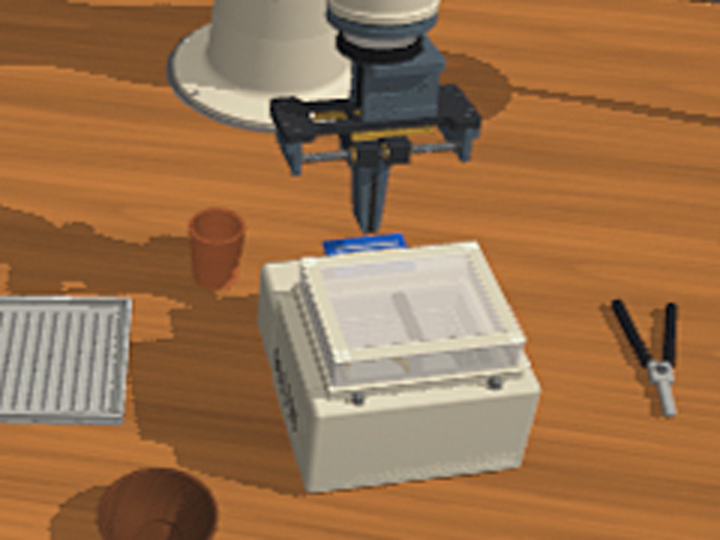

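The shut fingers are above the blue key, in front of the lid. The wrist is higher than the lid's arc, which tops out at about 0.26 m. Now I press.

Run:
```python
from h import *
P=key-.008*cx
f0=np.array(ctrl.current_contact_force())
hit=ctrl.move_l([P[0],P[1],.0985],vel=.03,contact_N=9)
print(hit,ctrl.current_t(),ctrl.current_tool_pos(),np.array(ctrl.current_contact_force())-f0)
ctrl.sleep(.4)
cv2.imwrite("pics/s2.png",cv2.resize(ctrl.read_camera("scene")[60:280,200:440],None,fx=2.5,fy=2.5,interpolation=2))
print(np.array(ctrl.current_contact_force())-f0)
```

```text
True 5.2833 [0.4723 0.1427 0.1004] [-3.6706 -1.6218 14.7846]
[-2.732   0.2067 12.1129]
```

View pics/s2.png

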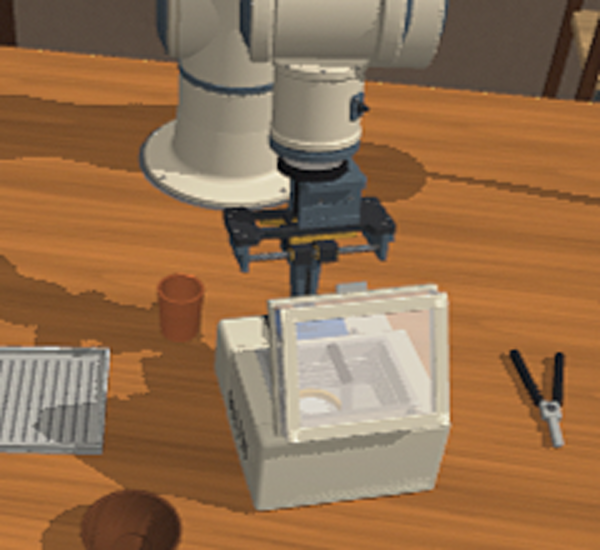

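The catch gave way and the lid is swinging up clear of the hand. I'll wait, back off and look again.

Run:
```python
from h import *
P=key-.008*cx
ctrl.sleep(1.3)
a=P-.03*cx; ctrl.move_l([a[0],a[1],.16],vel=.12)
a=P-.06*cx+.20*cy*1; 
ctrl.goto([.40,.36,.27],rot(yaw,0,-1))
for n in("top","scene"):
    im=ctrl.read_camera(n);cv2.imwrite(f"pics/{n}3.png",im);c=im[150:290,150:350] if n=="top" else im[100:280,200:440]
    cv2.imwrite(f"pics/{n}3c.png",cv2.resize(c,None,fx=3.2,fy=3.2,interpolation=2))
print(ctrl.current_t())
```

```text
8.85
```

View pics/top3c.png

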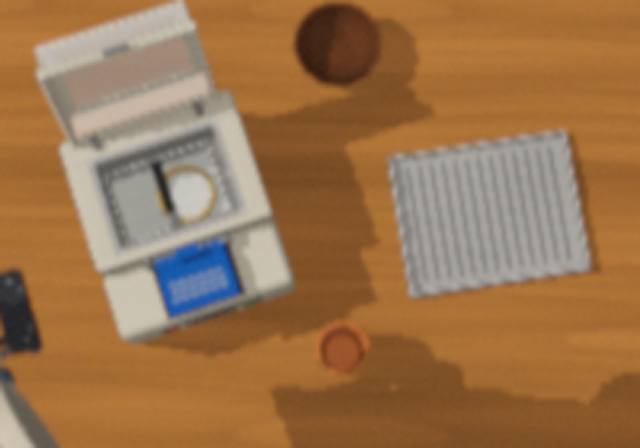

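View pics/scene3c.png

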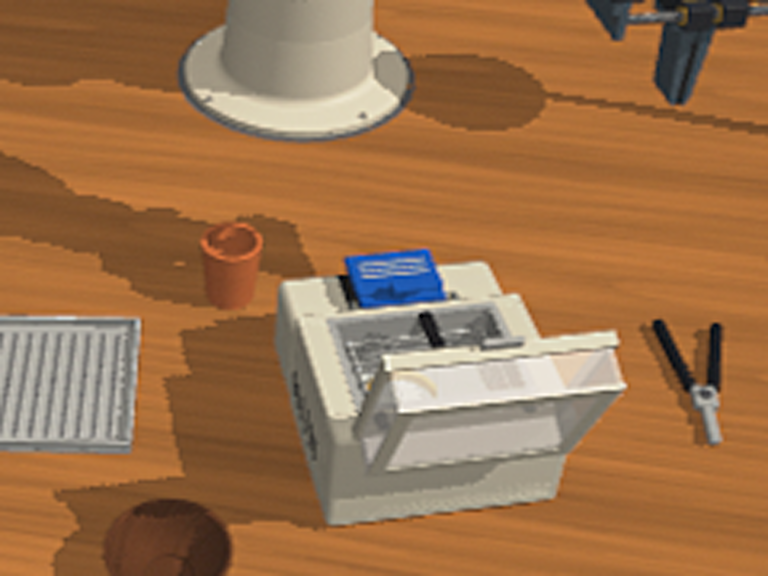

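The lid is fully open, leaning backward. The black handle can now be seen plainly from above, at about (163,187) in the crop, with the bangle lying to one side. Next I measure the handle.

Run:
```python
from h import *
im=cv2.imread("pics/top3.png");big=cv2.resize(im,None,fx=4,fy=4,interpolation=cv2.INTER_CUBIC)
g=big.max(2);m=np.zeros_like(g);m[4*195:4*222,4*190:4*212]=(g[4*195:4*222,4*190:4*212]<75)*255
for c in cv2.findContours(m,0,2)[0]:
    if cv2.contourArea(c)>100:
        r=cv2.minAreaRect(c);b=[(q+.5)/4-.5 for q in cv2.boxPoints(r)]
        P=np.array([onz("top",q,.1335) for q in b]);e=[P[1]-P[0],P[2]-P[1]];L=[np.linalg.norm(x) for x in e];d=e[int(np.argmax(L))]
        print(cv2.contourArea(c),r,P.mean(0),L,np.degrees(np.arctan2(d[1],d[0])))
# scene check
im=cv2.imread("pics/scene3.png");print(proj("scene",[.585,.187,.1335]))
g=im.max(2)[192:214,326:342];print(g)
```

```text
416.0 ((804.4689331054688, 832.7766723632812), (62.6226806640625, 10.076333045959473), 69.829345703125) [0.5861 0.1867 0.1335] [np.float64(0.0087321293897222), np.float64(0.055536753263102874)] -158.01765221874317
[334.0183 202.932 ]
[[109 133 151 160 179 183 180 180 179 176 177 175 176 168 147  68]
 [157 185 181 177 174 173 167 157 153 144 147 143 139 132 136 129]
 [150 147 140 137 133 137 140 134 123 133 146 154 170 193 224 243]
 [136 151 168 195 224 252 249 246 240 237 235 234 230 227 218 209]
 [236 235 232 228 223 214 203 194 198 198 184 178 170 171 169 170]
 [183 177 167 173 173 153 110  81 128 170 162 154 150 155 146 140]
 [157 153 151 166 130   2  20  20  40 105 143 130 122 121 124 125]
 [127 130 125 125  95  24  30  32  24  84 132 130 128 128 129 128]
 [127 128 129 119  85  45  26  38  32  50 107 137 133 132 131 132]
 [129 129 125 108  85  55  24  36  34  27  86 134 131 130 131 128]
 [130 130 118  94 101  87  33  31  39  30  54 102 130 128 131 133]
 [128 122 102  91  97  97  73  21  38  31  51 102 132 139 146 160]
 [145 134 103 104 108 133 130  27  31  35  26 115 165 142 133 119]
 [195 187 148 147 151 136 118  86  18  33  31  48 102 131 129 123]
 [126 126 128 127 127 128 149 136  22  31  33  23  54  98 111 107]
 [118 110 109 102 104 109 111 103  57  18  27  24  43 105 133 103]
 [107 110 114 120 134 141 147 146 109  57  72  87  99 128 140 139]
 [151 149 154 157 159 153 152 165 172 167 183 208 232 248 244 239]
 [190 205 225 234 243 240 236 236 237 237 235 232 230 227 227 226]
 [232 230 229 228 226 226 226 226 226 226 226 225 225 224 225 225]
 [225 225 225 224 224 225 225 227 227 227 229 227 227 228 225 223]
 [227 228 227 228 228 226 222 221 220 222 226 224 224 227 211 185]]
```

Both views agree to within a pixel: the handle is at (0.586, 0.187) with a yaw of about 20°. Next come the grasp and a small test lift.

Run:
```python
from h import *
H=np.array([.5858,.1868]);R=rot(np.radians(19.8),0,-1)
ctrl.command_gripper(.5)
ctrl.goto([*H,.24],R)
print(ctrl.current_t(),ctrl.current_tool_pos())
f0=np.array(ctrl.current_contact_force())
print(ctrl.move_l([*H,.112],vel=.1,contact_N=8),ctrl.current_tool_pos(),np.array(ctrl.current_contact_force())-f0)
ctrl.command_gripper(0.0)
print("grip",ctrl.current_grip_width(),ctrl.current_grip_width()*91)
print(ctrl.move_l([*H,.135],vel=.06),np.array(ctrl.current_contact_force())-f0,ctrl.current_tool_pos(),ctrl.current_grip_width())
for n in("top","scene"):
    im=ctrl.read_camera(n);c=im[150:290,150:350] if n=="top" else im[100:280,200:440]
    cv2.imwrite(f"pics/{n}4c.png",cv2.resize(c,None,fx=3,fy=3,interpolation=2))
print(ctrl.current_t())
```

```text
10.675 [0.5851 0.1878 0.2402]
False [0.5862 0.1869 0.1126] [ 1.087  -0.5089  1.4268]
grip 0.1282834263645256 11.67379179917183
False [-0.0915 -0.1944 -2.0555] [0.5859 0.1868 0.1353] 0.12928845359304145
13.3583
```

View pics/scene4c.png

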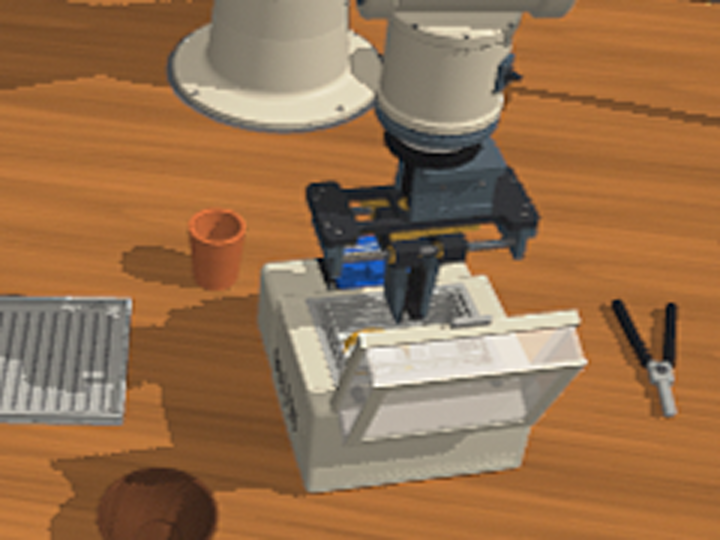

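The grip width of 11.7 mm matches the 12 mm handle, and the basket is hanging free. Now I lift it and carry it over the tray.

Run:
```python
from h import *
H=np.array([.5858,.1868])
ctrl.move_l([*H,.245],vel=.1); ctrl.sleep(.3)
T=[.5834,-.1767]
ctrl.move_l([.585,0.0,.245],vel=.15)
ctrl.move_l([*T,.245],vel=.15,ori=rot(np.radians(9),0,-1))
ctrl.move_l([*T,.12],vel=.1)
print(ctrl.current_tool_pos(),ctrl.current_grip_width(),ctrl.current_contact_force())
for n in("top","scene"):
    im=ctrl.read_camera(n);c=im[120:290,150:370] if n=="top" else im[100:280,120:400]
    cv2.imwrite(f"pics/{n}5c.png",cv2.resize(c,None,fx=2.8,fy=2.8,interpolation=2))
print(ctrl.current_t())
```

```text
[ 0.5838 -0.1768  0.1206] 0.12666178304356013 [ 0.022   1.0607 -1.9476]
19.125
```

View pics/scene5c.png

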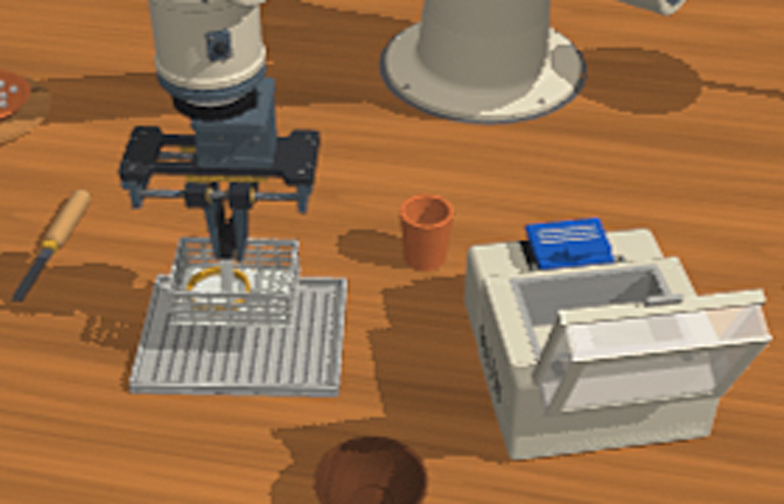

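View pics/top5c.png

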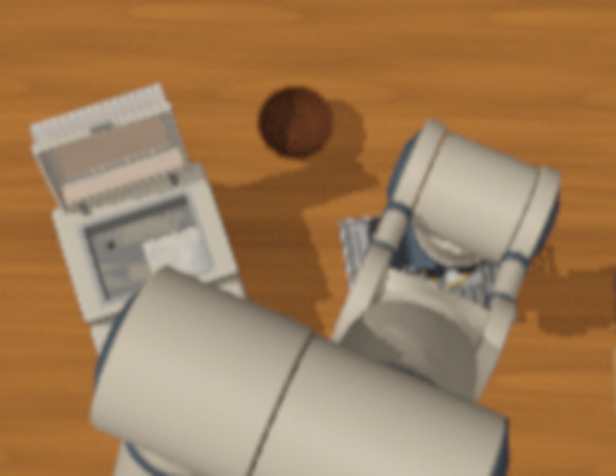

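The basket hangs level above the tray with the bangle in it, and the lid stays open. I'll lower it gently until it touches.

Run:
```python
from h import *
T=[.5834,-.1767]
ctrl.move_l([*T,.078],vel=.08); ctrl.sleep(.2)
f0=np.array(ctrl.current_contact_force())
print(ctrl.move_l([*T,.063],vel=.015,contact_N=2.5),ctrl.current_tool_pos(),np.array(ctrl.current_contact_force())-f0)
ctrl.sleep(.3);print(np.array(ctrl.current_contact_force())-f0,ctrl.current_tool_pos(),ctrl.current_t())
cv2.imwrite("pics/s6.png",cv2.resize(ctrl.read_camera("scene")[150:280,140:300],None,fx=4,fy=4,interpolation=2))
```

```text
True [ 0.5833 -0.1767  0.066 ] [-1.2227  0.3507  9.1586]
[-0.1277  1.315   9.4086] [ 0.5833 -0.1767  0.066 ] 21.0583
```

View pics/s6.png

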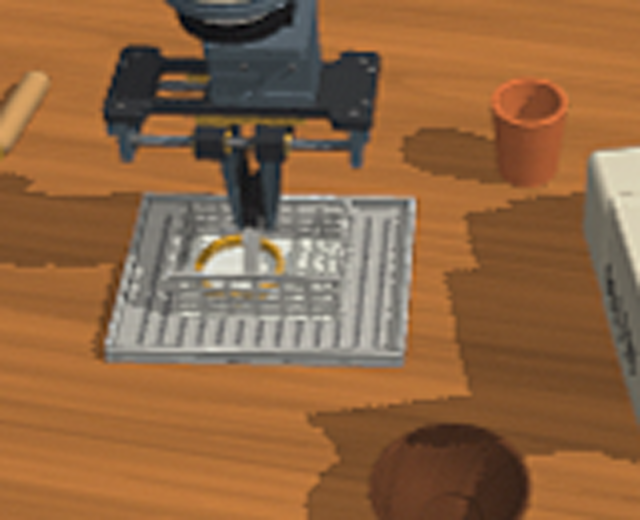

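Contact came at TCP z 0.066, as predicted (0.0666), and the basket stands on the tray floor inside the rim. Now I release it and retreat.

Run:
```python
from h import *
T=[.5834,-.1767]
ctrl.command_gripper(.55); ctrl.sleep(.2)
ctrl.move_l([*T,.20],vel=.08)
ctrl.goto([.33,-.30,.33],rot(np.radians(9),0,-1))
ctrl.sleep(.3)
for n in("top","scene"):
    im=ctrl.read_camera(n);cv2.imwrite(f"pics/{n}7.png",im);c=im[120:290,110:370] if n=="top" else im[100:280,120:440]
    cv2.imwrite(f"pics/{n}7c.png",cv2.resize(c,None,fx=2.5,fy=2.5,interpolation=2))
print(ctrl.current_t(),ctrl.current_contact_force(),ctrl.current_tool_pos())
```

```text
25.4667 [-0.3565 -0.0974  0.3654] [ 0.3302 -0.2999  0.3298]
```

View pics/scene7c.png

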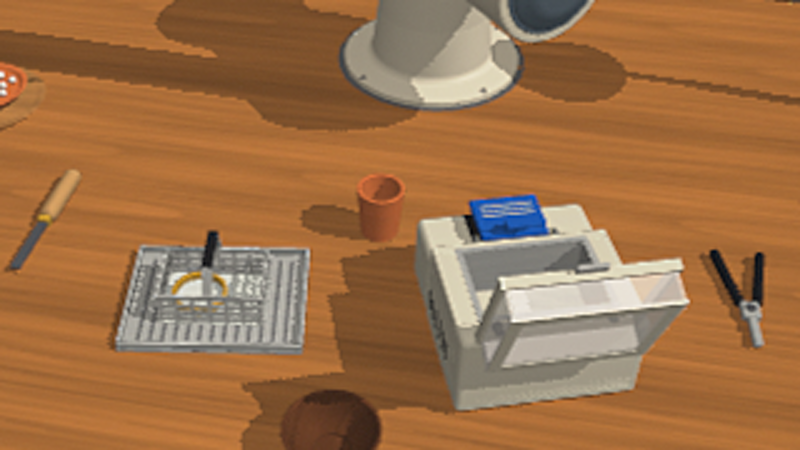

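View pics/top7c.png

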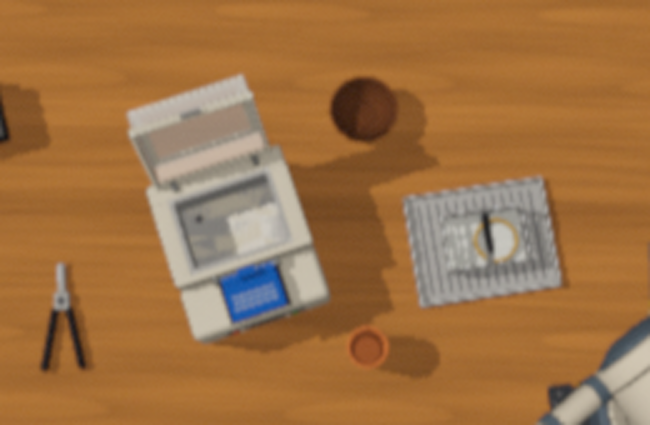

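The basket stands upright inside the tray rim with the bangle on its floor. The lid is open, and the cup, bowl, pliers and file look unmoved. A numeric check, then I hand in.

Run:
```python
from h import *
C=lambda x,y:(x/2.5+110-.3,y/2.5+120-.3)
h=onz("top",C(487,232),.0875);b=onz("top",C(497,240),.012)
print(h,b,np.linalg.norm(h[:2]-b[:2]),np.linalg.norm(h[:2]-[.5834,-.1767]))
a=cv2.imread("pics/top0.png");c=cv2.imread("pics/top7.png")
for n,(x0,y0,x1,y1) in dict(pliers=(120,220,150,272),file=(362,212,384,272),bowl=(240,148,272,178),cup=(247,248,268,270)).items():
    A=cv2.cvtColor(a,6)[y0:y1,x0:x1];B=cv2.cvtColor(c,6)[y0-6:y1+6,x0-6:x1+6]
    print(n,np.array(cv2.minMaxLoc(cv2.matchTemplate(B,A,5))[3])-6)
ctrl.sign_off();print(ctrl.current_t())
```

```text
[ 0.5838 -0.1778  0.0875] [ 0.585  -0.1999  0.012 ] 0.022121821328477863 0.0011522943802822908
pliers [0 0]
file [1 6]
bowl [0 0]
cup [0 0]
the job is handed in; nothing more can be done
the job is handed in; nothing more can be done
```

Run:
```python
import cv2,numpy as np
a=cv2.imread("pics/top0.png")[200:290,340:410];c=cv2.imread("pics/top7.png")[200:290,340:410]
cv2.imwrite("pics/file.png",cv2.resize(np.hstack([a,c]),None,fx=4,fy=4))
s=[cv2.imread(f"pics/scene{k}.png")[160:215,115:160] for k in(0,7)]
cv2.imwrite("pics/file2.png",cv2.resize(np.hstack(s),None,fx=6,fy=6)); print(np.abs(s[0].astype(int)-s[1]).mean())
```

```text
0.8457912457912458
```

View pics/file.png

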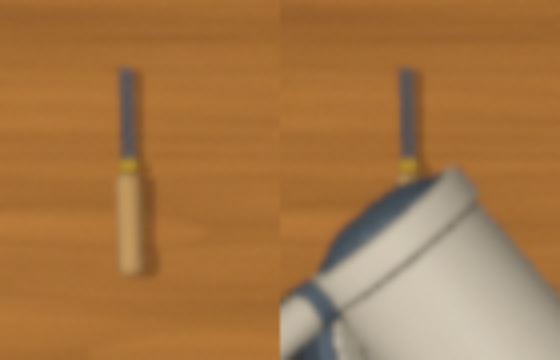

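View pics/file2.png

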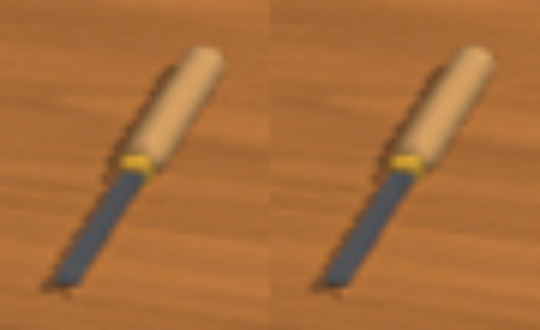

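I pressed the blue key with the fingers shut, and the lid swung fully open on its own while the hand stayed in front of it. I then lifted the basket out by its handle, set it down gently on the drain tray floor, let go and backed off. The job was handed in soon after 25.5 s of the 51 s allowed.

**Last checks:**
- **Basket:** it stands upright inside the rim, with its handle about 1 mm from the tray's measured centre. It touched down at tool height 0.066 m, against 0.0666 m predicted.
- **Bangle:** it lies on the basket floor, about 22 mm from the centre.
- **Lid:** it is still open in the last pictures. I judged that by eye and did not measure the angle.
- **Bystanders:** the pliers, bowl and cup have not moved (0 px shift).
- **Check that disagreed:** the image match for the file in the top view gave a 6 px shift. The arm was hiding the file's handle there. The visible part of the file and the scene view, compared after hand-in, show it has not moved.
- **Forces:** the key press peaked at about 15 N at the tool and the set-down at about 9 N. Both were higher than the stop thresholds I had set (9 N and 2.5 N), but well under the 40 N limit.

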